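Hold the portafilter in the coffee grinder's fork with the grinding switch pressed

ROBOT

A 6-joint arm with a two-finger parallel gripper is mounted at the origin on a cart in front of the work surface, level with it; the furniture and walls round the work are solid. World frame = base frame: x ahead of the robot, y to its left, z up, the work surface at z = 0. Lengths are in mm, angles in rad, forces in N, time in s.
With the tool pointing down it reaches from about 400 to 925 mm from the base axis. Payload 12.5 kg.
Tool frame: the origin (TCP) lies midway between the tips of the shut fingers; the grasp point (between the pads) lies 19 mm behind it (env.pinch_z is the z of the grasp point in the tool frame, in mm); z points along the fingers, y is the line along which they close (so a half turn about z gives the same grasp; the last joint's range is limited). The gripper opens to 95 mm and grips with 3 to 60 N. Pads are 20 mm wide; open, the fingers measure 119 mm over their backs; the gripper's body (75 mm by 180 mm) begins 59 mm behind the grasp point.
Start: joints at [1.093, 0.491, 1.559, -0, 1.092, -0.106], TCP at [227.043, 582.321, 214.661] pointing down, gripper open.
Joint ranges: [-3.1, 3.1], [-0.84, 2.19], [0.05, 2.79], [-1.13, 4.28], [0.06, 2.93], [-2.69, 2.69]. Speed limits (rad/s): [2.22, 2.22, 2.79, 3.14, 3.14, 3.14].

INTERFACE

Orientations are given as [roll, pitch, yaw] about the fixed x, y, z axes, in that order (R = Rz(yaw) Ry(pitch) Rx(roll)).
In Python, from cell import env, eyes gives the robot as it stands.
- The arm moves only by the shell command python3 -m inch 'ROWS'. ROWS is JSON, a list of rows, each a list of 3 entries, a list of its own where there are three numbers: the shift along the tool's x, y, z in units of 60 mm (1.0 is 60 mm), then the turn about the tool's z in units of 5 degrees (1.0 is 5 degrees), then the closure, from -1 (fully open) to 1 (shut). In form: [[[tx, ty, tz], turn, claw], ...]. A call has exactly 10 rows; each row shifts and turns the commanded pose from where the row before left it, along the tool's axes as they then stand; what a row does not reach is not made up. A row lasts 1/8 s, in which the tool goes at most 62.5 mm and 10.7 degrees, less where a joint would pass 70% of its speed; a pose out of reach is approached as far as the arm can. A call is refused whole if a number of a shift passes 1 or a number of a turn 1, either way. A call with a gripper value outside its range is refused whole. The fingers move at their own pace and stop on an object; the grip force is fixed at half the most. Time passes only in rows, so rows that do not move let the fingers close, or fill a call up. It gives the time, the measured TCP pose, the force, the opening and the grip force at its end, in the units of the state.
- env.state(): the state, without advancing time (a new reading comes with each control period).
- eyes.read_camera(name): name is "scene" or "top" or "wrist"; returns a dict with "pixels" (420x560x3 uint8, red, green, blue), "fx", "fy", "cx", "cy" (pixels), "extrinsics" (4x4, takes a point from world to camera coordinates). Camera axes: x right, y down, z forward; pixel columns grow to the right and rows downward; lengths in mm; the calibration is good to about 2 mm. A picture is of the moment at which its call begins. There is no depth.
- env.job_done(): hands the job in; it is judged then, once.
Trained networks look in a picture, given as the dict that the camera call returned (one of the last four; its "shot" number tells which), for a name from the list of things; names that differ only in an ending like _2 or _b are one class to them, and where a whole thing is asked for, a point or a joint stands for the part that bears it (a point fixed in the world has none). Each returns a list of dicts, best first, with "score" (0 to 1); they miss things now and then, are a little off and sometimes report something else, mostly with a low value. They report only what shows in the picture. A call takes as long as a camera call.
- eyes.boxes_of(name, picture): "centre" ([row, column] in pixels, amid what is visible of it).
- eyes.cut_out(name, picture): "mask" (420x560 bool, what is visible of it) and "centre" ([row, column] in pixels, amid what is visible of it).
- eyes.spot_point(name, picture): "centre" ([row, column] in pixels: a listed point, or the origin of a listed thing).
The state is a dict: "t": time; "joints": joint angles; "qvel": joint speeds; "tau": joint torques, N m; "eef_pos": TCP position; "tcp_rot": TCP orientation; "ft_force": force on the tool from outside, world axes, zero at the start; "moment": the same for the moment, N m; "opening": opening from 0.0 (shut) to 1.0 (fully open); "grip_force": force on a finger pad.
Only numpy, scipy, OpenCV 4.12 (cv2) and the standard library are available. Lean on these libraries where they do the work, as an engineer would, in place of code of your own. Each camera call takes 0.05 s, during which the arm holds its last target. There are 200 camera calls.

TASK

Pick up the portafilter by its handle, slide it level into the coffee grinder's fork from the front, under the chute, and push on gently until its rim presses the spring switch plate behind the fork at least 10 mm in. Keep the switch pressed in like that for at least three seconds, and finish while still gripping the handle and holding the switch in: do not let go or put it down. Never force the portafilter against the grinder, and leave the tamper, cup, timer and teaspoon where they are.

Things in the scene. Friction and masses are not known exactly. Their poses are not given: they have to be found in the camera images.
- portafilter: Bottomless steel portafilter (coffee basket holder), dark wooden handle, 0.3 kg, lying level. Origin: centre of the basket's underside; z up; handle points to -x. Basket radius 28 mm, z 0 to 24 mm; above it a rim flange, radius 35.5 mm, z 24 to 36 mm, with two small lugs at +-y out to 41.5 mm (z 31 to 36). Centre of mass about 20 mm from the origin towards the handle.
- handle_grip (a point): Point on the axis of the portafilter's handle, x = -105 mm, 26 mm above the basket's underside: a good place to grip across. The wooden handle runs level from x = -61 to -167 mm, 24 mm wide with flat sides and 25 mm high (27 mm wide at the end, beyond x = -151 mm); ahead of it a steel neck 15 mm thick.
- basket_rim (a point): Centre of the underside of the portafilter's rim flange, 24 mm above the portafilter's origin; axes as the portafilter's. In the fork this underside rests on the top of the fork arms.
- grinder: Coffee grinder, 390 mm high, fixed. Origin: centre of the foot's underside; z up; front faces -x. Foot 200 mm deep (x), 150 wide, 33 high; column x 0 to 100 mm, 130 wide; overhanging head from x = -68 mm backwards, 138 wide, z 188 to 288 mm; under it at x = -45 mm the chute, radius 13 mm at its mouth at z = 154 mm, 24 mm at the head; hopper on top, farther back.
- fork (a point): Point straight under the chute, level with the top of the fork arms (120 mm above the worktop); axes as the grinder's. The portafilter slides in along +x, handle to -x. Two level arms, 8 mm thick, leave a 60 mm slot for the basket; the rim flange rides on them between side rails 5 mm high, 77 mm apart. Arms reach 48 mm ahead of this point (-x), their splayed tips 67 mm.
- fork_mouth (a point): Middle of the open front of the fork between the arms' tips, 65 mm ahead of fork, on the level of the top of the arms; axes as the grinder's.
- switch_face (a point): Centre of the front face of the switch plate, a black upright plate 34 mm wide, 26 mm high, at the back of the fork. Its centre is 14 mm above the arms' top; not pressed, it stands 22 mm behind (+x of) fork. The nose of the portafilter's rim flange pushes it at its lower half.
- switch_plate (a joint): Travel of the switch plate along the grinder's +x, m: 0 not pressed, 0.014 fully in at its stop. The spring pushes back with about 4.2 N at the start, 7.7 N at 10 mm and 9.1 N at 14 mm. It springs out when let go. At 10 mm the basket's centre is about 3.5 mm ahead of fork.
- tamper: Bystander: steel coffee tamper, 53 mm wide, 79 mm high. Origin: centre of its underside.
- cup: Bystander: small white cup with a handle, 60x87x50 mm. Origin: centre of its underside.
- timer: Bystander: round cream kitchen timer, 64 mm wide, 54 mm high. Origin: centre of its underside.
- teaspoon: Bystander: steel teaspoon, 130 mm long, lying on the worktop. Origin: centre of its underside.

How it is judged (in metres and radians):
On the way, in this order (a step that is already met when the one before it is completed fails the run):
1. the portafilter is lifted clear of the worktop in the gripper (height (world z) of portafilter above 0.04 m and contact force between the fingers and portafilter above 2 N), for 0.2 s.
2. the portafilter's basket is in the slot of the fork, level, its rim within 8 mm of the arms' top, the switch not yet pressed 10 mm (x of basket_rim in the frame of fork between -0.055 and 0.003 m and y of basket_rim in the frame of fork between -0.006 and 0.006 m and z of basket_rim in the frame of fork between -0.004 and 0.008 m and value of joint switch_plate below 0.0095 m and angle between portafilter's own z axis and vertical below 0.12 rad), for 0.05 s.
3. the portafilter keeps the switch plate pressed at least 10 mm in (0.5 mm allowed) for 3 s (value of joint switch_plate above 0.0095 m and contact force between portafilter and switch_plate above 2 N), for 3 s.
At the end, for the whole second after the job is handed in: Still gripped by the handle, at rest in the fork: level within 7 deg, in line within 8 deg, centre within 8 mm of the fork point, rim 4 mm below to 8 mm above the arms' top; the portafilter, no part of the robot, holds the switch plate at least 10 mm in (0.5 mm allowed) (all of step 3 and contact force between the fingers and portafilter above 2 N and contact force between the arm and switch_plate below 0.5 N and horizontal distance between basket_rim and fork below 0.008 m and z of basket_rim in the frame of fork between -0.004 and 0.008 m and angle between portafilter's own z axis and vertical below 0.12 rad and angle between the x axis of portafilter and the x axis of grinder, either way round below 0.15 rad and linear speed of portafilter below 0.02 m/s and x of the grasp point in the frame of portafilter below -0.055 m); the arm keeps its last pose, push and grip.
It fails at once if the portafilter is forced against the grinder (more than 40 N) (contact force between portafilter and grinder above 40 N).
It fails at once if a bystander (tamper, cup, timer, teaspoon) is pushed more than 30 mm from its place (distance of any of tamper, cup, timer, teaspoon from where it was at the start of the episode above 0.03 m).
It also fails if it takes over 66 s, if anything falls off the work surface, if the arm or the gripper's body presses on something with over 40 N, if the wrist force passes 120 N, or if a joint passes its speed limit or range.

## Working session

There is one attempt and no reset: what is moved stays moved. The work goes in short steps, Python scripts to look and compute and a shell command to move; the robot and the scene stay as the last step left them, time stands still between calls to the robot, and variables do not carry over. Pictures are saved under pics/ and viewed, at most 10 in all, crops included, and the job is handed in when it is done.

```bash
ls; mkdir -p pics; cat > h.py <<'E'
import numpy as np, cv2
from cell import env, eyes
def ray(p,rc):
    E=np.array(p["extrinsics"]);R=E[:3,:3];t=E[:3,3]
    d=R.T@np.array([(rc[1]-p["cx"])/p["fx"],(rc[0]-p["cy"])/p["fy"],1.]);return -R.T@t,d/np.linalg.norm(d)
def onz(p,rc,z):
    c,d=ray(p,rc);return c+d*(z-c[2])/d[2]
def proj(p,X):
    E=np.array(p["extrinsics"]);v=E[:3,:3]@np.array(X)+E[:3,3];return [p["cy"]+p["fy"]*v[1]/v[2],p["cx"]+p["fx"]*v[0]/v[2]]
def tri(rs):
    A=0;b=0
    for c,d in rs:
        M=np.eye(3)-np.outer(d,d);A=A+M;b=b+M@c
    return np.linalg.solve(A,b)
E
cat > m.py <<'E'
from h import *
P={n:eyes.read_camera(n) for n in("scene","top")}
for n in P: cv2.imwrite(f"pics/{n}0.png",P[n]["pixels"][:,:,::-1])
for name in("portafilter","handle_grip","basket_rim","grinder","fork","fork_mouth","switch_face","tamper","cup","timer","teaspoon"):
    rs=[]
    for n in P:
        r=eyes.spot_point(name,P[n])
        if r: rs.append(ray(P[n],r[0]["centre"]));print(name,n,np.round(r[0]["centre"],1),round(r[0]["score"],2),onz(P[n],r[0]["centre"],{"handle_grip":26,"basket_rim":24,"fork":120,"fork_mouth":120,"switch_face":134}.get(name,0)).round(1))
    if len(rs)==2: print("   tri",tri(rs).round(1))
s=env.state();print(s["eef_pos"],s["tcp_rot"],s["t"],env.pinch_z)
E
python3 m.py
```

```text
pics
portafilter scene [288.2 235.3] 0.77 [562.1 360.9  -0. ]
portafilter top [210.8 184.5] 0.69 [552.2 361.2   0. ]
   tri [555.7 362.5   3.7]
handle_grip scene [261.1 264.1] 0.89 [532.6 247.8  26. ]
handle_grip top [216.9 216.5] 0.97 [534.3 265.5  26. ]
   tri [529.2 262.1  39.6]
basket_rim scene [284.2 234.9] 0.65 [557.6 367.7  24. ]
basket_rim top [209.4 180.2] 0.95 [553.7 368.9  24. ]
   tri [554.8 369.1  26.3]
grinder scene [227.5 236.4] 0.95 [714.8 120.6   0. ]
grinder top [158.3 266.5] 0.8 [711.4 128.3   0. ]
   tri [709.7 128.2   6.9]
fork scene [200.1 245.1] 0.56 [678.6 114.4 120. ]
fork top [165.4 268.4] 0.63 [666.2 121.5 120. ]
   tri [668.2 123.2 127.5]
fork_mouth scene [212.3 262.7] 0.59 [594.8 146.3 120. ]
fork_mouth top [188.6 265.7] 0.7 [603.9 127.3 120. ]
   tri [606.  127.4 104.7]
switch_face scene [197.9 241.6] 0.62 [683.3 126.9 134. ]
tamper scene [307.7 204.7] 0.88 [594.6 460.3   0. ]
tamper top [197.9 151.1] 0.61 [587.7 458.9   0. ]
   tri [590.4 460.2   1.4]
cup scene [187.4 307.8] 0.65 [ 611.  -238.3    0. ]
cup top [196.5 393.8] 0.97 [ 606.3 -244.6   -0. ]
   tri [ 609.9 -244.3   -3.2]
timer scene [195.2 354.7] 0.6 [ 427.9 -274.5    0. ]
timer top [258.7 405. ] 0.72 [ 427.  -275.1    0. ]
   tri [ 4.275e+02 -2.749e+02 -1.000e-01]
teaspoon scene [325.7 250.8] 0.74 [455.  452.4   0. ]
teaspoon top [246.1 150.1] 0.74 [449.1 454.9   0. ]
   tri [451.  454.7   4.5]
[227.02940452 582.31288976 214.65887926] [3.14149863e+00 3.30360465e-06 2.76981039e+00] 1.2 -18.8
```

```bash
python3 -c "
import cv2,numpy as np
cv2.imwrite('pics/both.png',cv2.resize(np.hstack([cv2.imread('pics/scene0.png'),cv2.imread('pics/top0.png')]),(800,300)))"
```

```text
(no output)
```

View pics/both.png

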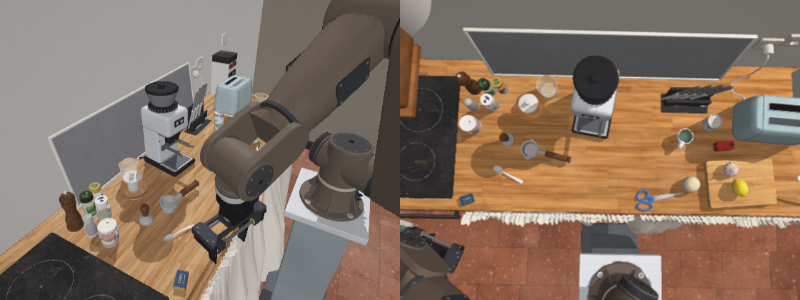

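The views show the portafilter near (530,150) in the right half, with its handle toward the lower right. The grinder is at about (595,95), facing the robot. I'll zoom in to refine the yaws.

```bash
cat > z.py <<'E'
from h import *
T=cv2.imread('pics/top0.png');S=cv2.imread('pics/scene0.png')
a=cv2.resize(T[75:255,140:320],(600,600),interpolation=cv2.INTER_CUBIC)
cv2.imwrite('pics/ztop.png',a)
p=eyes.read_camera("top")
for n in("portafilter","grinder"):
    m=eyes.cut_out(n,p)[0]["mask"];c=cv2.minAreaRect(np.argwhere(m)[:,::-1].astype(np.float32));print(n,m.sum(),c)
print(np.array(p["extrinsics"]).round(3).tolist(),p["fx"])
m=eyes.cut_out("portafilter",p)[0]["mask"]
pts=np.array([onz(p,q,28)[:2] for q in np.argwhere(m)])
u=np.linalg.svd(pts-pts.mean(0),full_matrices=False)[2][0];print("axis",u,np.degrees(np.arctan2(u[1],u[0])));s=(pts-pts.mean(0))@u;print(pts.mean(0),s.min(),s.max(), pts.mean(0)+u*s.min(),pts.mean(0)+u*s.max())
E
python3 z.py
```

```text
portafilter 858 ((202.8342742919922, 218.53964233398438), (70.09683227539062, 27.410680770874023), 25.201122283935547)
grinder 6334 ((269.9053955078125, 133.56756591796875), (65.43079376220703, 113.59970092773438), 9.462322235107422)
[[0.019, -1.0, 0.015, 86.239], [-0.994, -0.02, -0.11, 571.323], [0.11, -0.013, -0.994, 1236.065], [0.0, 0.0, 0.0, 1.0]] 448.39865935032026
axis [0.2347509  0.97205556] 76.42306062333547
[545.08822931 320.29883407] -122.56246255763578 78.80733971807197 [516.31658147 201.16131056] [563.58832288 396.90394703]
```

View pics/ztop.png

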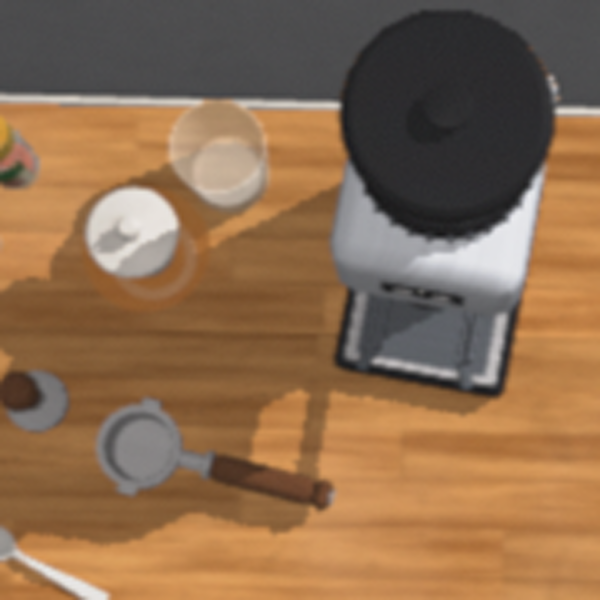

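```bash
cat > y.py <<'E'
from h import *
p=eyes.read_camera("top")
f=lambda x,y:(75+y*.3,140+x*.3)
b=onz(p,f(142,448),36);e=onz(p,f(323,494),26);u=b-e;print("basket",b,"end",e,np.degrees(np.arctan2(u[1],u[0])),np.linalg.norm(u[:2]))
for q,z in(((337,365),33),((500,393),33),((337,368),0),((500,396),0),((362,365),120),((465,383),120)): print(q,z,onz(p,f(*q),z).round(1))
c,d=ray(p,(0,0));print(c)
w=eyes.read_camera("wrist");cv2.imwrite("pics/w0.png",w["pixels"][:,:,::-1])
for n in("handle_grip","basket_rim","fork_mouth"):
    r=eyes.spot_point(n,w);print(n,[(q["centre"],q["score"]) for q in r[:1]])
E_=np.array(w["extrinsics"]);print("wristcam",(-E_[:3,:3].T@E_[:3,3]).round(1),E_[2,:3].round(2))
E
python3 y.py
```

```text
basket [552.63529446 359.80548249  36.        ] end [517.61984803 207.51234405  26.        ] 77.05151459204365 156.2666999218551
(337, 365) 33 [627.1 198.2  33. ]
(500, 393) 33 [606.   59.4  33. ]
(337, 368) 0 [629.6 200.4   0. ]
(500, 396) 0 [608.   57.9   0. ]
(362, 365) 120 [613.9 172.6 120. ]
(465, 383) 120 [601.2  90.9 120. ]
[ 430.27040778  113.67002639 1289.82574381]
handle_grip []
basket_rim []
fork_mouth []
wristcam [162.1 606.9 383.6] [ 0.23 -0.09 -0.97]
```

The portafilter is at about (554,362) with yaw about 77°, and the grip point is at about (530,261). The fork is at about (672,121) with yaw about −8.7°. I'll grip with the tool at yaw 257° so the wrist camera ends up away from the grinder.

```bash
python3 -m inch '[[[-0.66,-0.31,0],0,-1],[[-0.66,-0.31,0],0,-1],[[-0.66,-0.31,0],0,-1],[[-0.66,-0.31,0],0,-1],[[-0.66,-0.31,0],0,-1],[[-0.66,-0.31,0],0,-1],[[-0.66,-0.31,0],0,-1],[[-0.66,-0.31,0],0,-1],[[-0.66,-0.31,0],0,-1],[[-0.66,-0.31,0],0,-1]]'
python3 -m inch '[[[0,0,0],-1,-1],[[0,0,0],-1,-1],[[0,0,0],-1,-1],[[0,0,0],-1,-1],[[0,0,0],-1,-1],[[0,0,0],-1,-1],[[0,0,0],-1,-1],[[0,0,0],-1,-1],[[0,0,0],-1,-1],[[0,0,0],-1,-1]]'
python3 -m inch '[[[0,0,0],-1,-1],[[0,0,0],-1,-1],[[0,0,0],-1,-1],[[0,0,0],-1,-1],[[0,0,0],-1,-1],[[0,0,0],-1,-1],[[0,0,0],-1,-1],[[0,0,0],-1,-1],[[0,0,0],-1,-1],[[0,0,0],-0.7,-1]]'
cat > w.py <<'E'
import sys
from h import *
w=eyes.read_camera("wrist");cv2.imwrite(f"pics/{sys.argv[1]}.png",w["pixels"][:,:,::-1])
for n,z in(("handle_grip",26),("basket_rim",24),("portafilter",0)):
    r=eyes.spot_point(n,w);print(n,[(np.round(q["centre"],1),q["score"],onz(w,q["centre"],z).round(1)) for q in r[:1]])
m=eyes.cut_out("portafilter",w)
if m:
    m=m[0]["mask"];print(m.sum())
    pts=np.array([onz(w,q,26)[:2] for q in np.argwhere(m)])
    u=np.array([.225,.974]);s=pts@u;v=pts@np.array([u[1],-u[0]])
    L=[]
    for k in np.arange(s.min(),s.max(),8):
        i=(s>=k)&(s<k+8)
        if i.sum()>5:L.append((k+4,(v[i].min()+v[i].max())/2,np.ptp(v[i])))
    print(np.round(L,1).tolist())
s=env.state();print(s["t"],np.round(s["eef_pos"],1),np.round(s["tcp_rot"],3),np.round(s["joints"],2))
E
python3 w.py w1
```

```text
t: 2.9
eef_pos: [529.3, 264.0, 214.7]
tcp_rot: [3.141, 0.0, 2.77]
ft_force: [0.1, -0.5, 0.2]
opening: 1.002
grip_force: 0.0
t: 4.15
eef_pos: [528.4, 265.2, 214.7]
tcp_rot: [3.142, 0.0, -2.638]
ft_force: [-0.7, 0.0, -0.1]
opening: 1.0
grip_force: 0.0
t: 5.4
eef_pos: [528.4, 265.2, 214.7]
tcp_rot: [-3.142, 0.0, -1.792]
ft_force: [-0.4, 0.1, 0.1]
opening: 0.996
grip_force: 0.0
handle_grip [(array([182.1, 270. ]), 0.86, array([530.3, 260.9,  26. ]))]
basket_rim [(array([273.9, 269.1]), 0.74, array([554.6, 362.9,  24. ]))]
portafilter [(array([267.5, 274.1]), 0.7, array([549.7, 367.1,   0. ]))]
4353
[[315.5, 456.5, 25.1], [323.5, 456.0, 26.1], [331.5, 456.4, 23.3], [339.5, 456.9, 24.5], [347.5, 456.4, 23.6], [355.5, 456.8, 22.7], [363.5, 456.8, 22.8], [371.5, 456.8, 23.0], [379.5, 456.7, 23.1], [387.5, 456.7, 23.2], [395.5, 456.7, 23.3], [403.5, 457.7, 23.4], [411.5, 457.2, 22.5], [419.5, 457.7, 23.7], [427.5, 457.7, 21.5], [435.5, 457.1, 14.1], [443.5, 458.1, 29.5], [451.5, 458.1, 51.7], [459.5, 458.1, 63.0], [467.5, 458.0, 67.7], [475.5, 458.0, 83.7], [483.5, 458.0, 81.5]]
5.65 [528.4 265.2 214.7] [-3.142  0.    -1.796] [ 0.35  0.44  1.64  0.    1.05 -2.56]
```

View pics/w1.png

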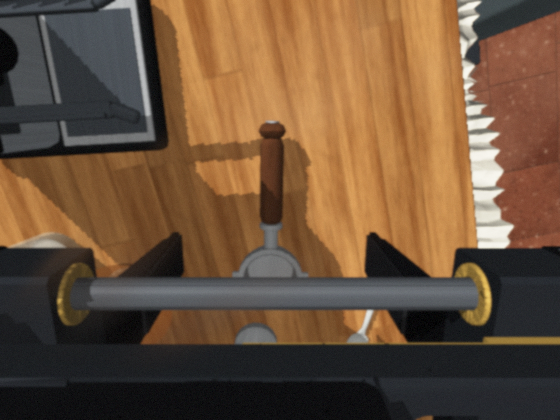

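The wrist view shows the handle running from (272,130) to (270,220), in line with the tool and centred between the fingers. I'll nudge the pose and descend.

```bash
python3 -m inch '[[[0.075,-0.02,0],0.16,-1],[[0,0,0.43],0,-1],[[0,0,0.43],0,-1],[[0,0,0.43],0,-1],[[0,0,0.43],0,-1],[[0,0,0.43],0,-1],[[0,0,0.43],0,-1],[[0,0,0.43],0,-1],[[0,0,0.43],0,-1],[[0,0,0],0,-1]]'
python3 -m inch '[[[0,0,0],0,1],[[0,0,0],0,1],[[0,0,0],0,1],[[0,0,0],0,1],[[0,0,0],0,1],[[0,0,0],0,1],[[0,0,0],0,1],[[0,0,0],0,1],[[0,0,0],0,1],[[0,0,0],0,1]]'
```

```text
t: 6.9
eef_pos: [527.8, 260.0, 6.9]
tcp_rot: [3.139, -0.002, -1.809]
ft_force: [-0.9, 0.7, 0.9]
opening: 1.001
grip_force: 0.0
t: 8.15
eef_pos: [528.6, 260.6, 8.2]
tcp_rot: [-3.142, 0.0, -1.808]
ft_force: [0.4, -0.1, 0.4]
opening: 0.249
grip_force: 29.9
```

```bash
python3 -m inch '[[[0,0,-0.05],0,1],[[0,0,-0.1],0,1],[[0,0,-0.2],0,1],[[0,0,-0.25],0,1],[[0,0,-0.25],0,1],[[0,0,-0.25],0,1],[[0,0,-0.25],0,1],[[0,0,-0.25],0,1],[[0,0,-0.2],0,1],[[0,0,0],0,1]]'
python3 -m inch '[[[0.1,0.04,0],0,1],[[0.2,0.09,0],0,1],[[0.25,0.11,0],0,1],[[0.25,0.11,0],0,1],[[0.25,0.11,0],0,1],[[0.25,0.11,0],0,1],[[0.25,0.11,0],0,1],[[0.25,0.09,0],0,1],[[0.2,0.08,0],0,1],[[0,0,0],0,1]]'
python3 -m inch '[[[0,0,0],0.4,1],[[0,0,0],0.85,1],[[0,0,0],0.9,1],[[0,0,0],0.9,1],[[0,0,0],0.9,1],[[0,0,0],0.9,1],[[0,0,0],0.9,1],[[0,0,0],0.9,1],[[0,0,0],0.9,1],[[0,0,0],0.9,1]]'
python3 -m inch '[[[0,0,0],0.9,1],[[0,0,0],0.9,1],[[0,0,0],0.9,1],[[0,0,0],0.9,1],[[0,0,0],0.9,1],[[0,0,0],0.9,1],[[0,0,0],0.9,1],[[0,0,0],0.9,1],[[0,0,0],0.9,1],[[0,0,0],0.45,1]]'
cat > v.py <<'E'
import sys
from h import *
P={}
for c in("top","scene","wrist"):
    p=P[c]=eyes.read_camera(c);cv2.imwrite(f"pics/{sys.argv[1]}_{c}.png",p["pixels"][:,:,::-1])
for n in("basket_rim","handle_grip","fork","fork_mouth","switch_face"):
    rs=[]
    for c,p in P.items():
        r=eyes.spot_point(n,p)
        if r: rs.append(ray(p,r[0]["centre"]));print(n,c,np.round(r[0]["centre"],1),round(r[0]["score"],2),onz(p,r[0]["centre"],134 if n=="switch_face" else 120).round(1))
    if len(rs)>1: print("   tri",tri(rs).round(1))
s=env.state();print(s["t"],np.round(s["eef_pos"],1),np.round(s["tcp_rot"],3),np.round(s["joints"],2),s["opening"],s["grip_force"])
E
python3 v.py a
```

```text
t: 9.4
eef_pos: [528.9, 260.7, 117.2]
tcp_rot: [-3.14, 0.001, -1.808]
ft_force: [-0.5, 0.1, -2.7]
opening: 0.248
grip_force: 30.0
t: 10.65
eef_pos: [449.7, 158.7, 116.3]
tcp_rot: [-3.138, -0.007, -1.813]
ft_force: [1.0, -0.3, -3.9]
opening: 0.246
grip_force: 30.0
t: 11.9
eef_pos: [450.4, 159.5, 116.1]
tcp_rot: [-3.134, -0.003, -2.554]
ft_force: [-0.3, -0.1, -3.7]
opening: 0.255
grip_force: 30.0
t: 13.15
eef_pos: [450.3, 159.5, 116.1]
tcp_rot: [-3.135, 0.003, 2.984]
ft_force: [0.1, 0.2, -3.8]
opening: 0.252
grip_force: 30.0
basket_rim top [203.9 257.7] 0.76 [562.9 147.5 120. ]
basket_rim scene [214.9 274.3] 0.63 [556.9 141.1 120. ]
   tri [558.9 145.8 122.9]
handle_grip top [196.2 390.1] 0.36 [ 590.5 -201.5  120. ]
handle_grip scene [222.6 305.4] 0.68 [456.7 130.9 120. ]
handle_grip wrist [273.5 273.2] 0.56 [458.2 157.5 120. ]
   tri [540.2 -23.5  36.5]
fork top [163.6 270.9] 0.6 [671.2 115.  120. ]
fork scene [200.  247.1] 0.83 [673.3 110.8 120. ]
   tri [670.5 115.  123.3]
fork_mouth top [188.8 264.7] 0.59 [603.3 130.  120. ]
fork_mouth scene [209.6 262.4] 0.87 [602.9 134.  120. ]
   tri [604.4 130.3 117.1]
switch_face scene [199.5 240.4] 0.62 [681.6 136.6 134. ]
14.05 [450.1 159.1 116.2] [-3.134e+00  3.000e-03  2.987e+00] [ 0.21  0.43  2.02 -0.01  0.7  -1.2 ] 0.25069565525006043 29.99407321214676
```

```bash
python3 -c "
import cv2,numpy as np
t=cv2.resize(cv2.imread('pics/a_top.png')[85:265,200:330],(433,600),interpolation=2)
s=cv2.resize(cv2.imread('pics/a_wrist.png'),(360,270)); q=cv2.resize(cv2.imread('pics/a_scene.png')[90:290,170:394],(360,330),interpolation=2)
cv2.imwrite('pics/a.png',np.hstack([t,np.vstack([s,q])]))"
```

```text
(no output)
```

View pics/a.png

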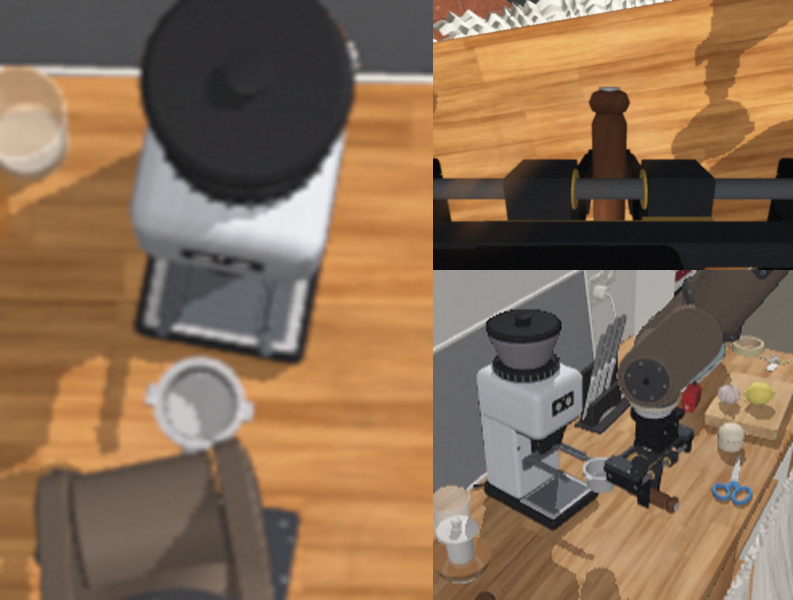

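The top crop shows the basket at about (198,404) in front of the fork, with the fork arm tips at (162,330) and (266,352). I'll enlarge it for precise alignment.

```bash
python3 - <<'E'
from h import *
t=cv2.imread('pics/a_top.png')[150:225,235:300];s=cv2.imread('pics/a_scene.png')[180:235,230:300]
t=cv2.resize(t,None,fx=7,fy=7,interpolation=cv2.INTER_CUBIC);s=cv2.resize(s,None,fx=4.8,fy=4.8,interpolation=cv2.INTER_CUBIC)
c=np.zeros((600,800,3),np.uint8);c[:525,:455]=t;c[:264,460:796]=s;cv2.imwrite('pics/a2.png',c)
p=eyes.read_camera("top")
m=eyes.cut_out("portafilter",p)[0]["mask"];print(m.sum())
pts=np.array([onz(p,q,144)[:2] for q in np.argwhere(m)])
print(pts.min(0),pts.max(0))
E
```

```text
588
[518.63659326 102.05182801] [588.8090232  179.50713043]
```

View pics/a2.png

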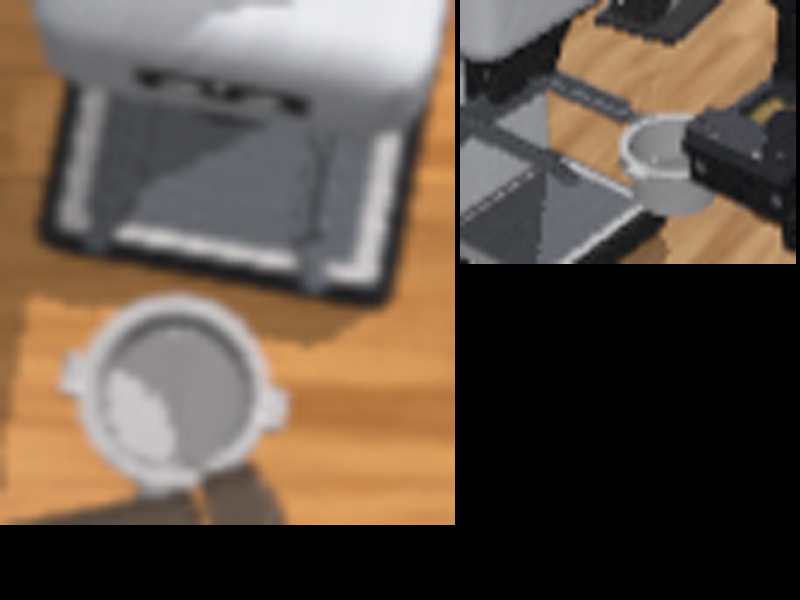

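Lugs at (72,371) and (278,408) and fork tips at (98,248) and (313,290) give matching yaw. Converting these to offsets.

```bash
python3 - <<'E'
from h import *
p=eyes.read_camera("top");g=lambda x,y:(150+(y+.5)/7-.5,235+(x+.5)/7-.5)
b=onz(p,g(175,390),144)
L=onz(p,g(72,371),144);Rr=onz(p,g(278,408),144);d=L-Rr;print("pf yaw",np.degrees(np.arctan2(-d[0],d[1])),"basket",b,np.linalg.norm(d))
tl=onz(p,g(98,248),120);tr=onz(p,g(313,290),120);d=tl-tr;print("tips",tl,tr,np.linalg.norm(d),np.degrees(np.arctan2(-d[0],d[1])))
fl=onz(p,g(45,238),33);fr=onz(p,g(388,298),33);d=fl-fr;print("foot",fl,fr,np.linalg.norm(d),np.degrees(np.arctan2(-d[0],d[1])))
for yaw in(-8,-9,-10):
    y=np.radians(yaw);ux=np.array([np.cos(y),np.sin(y)]);uy=np.array([-ux[1],ux[0]])
    for m in((tl+tr)/2,(fl+fr)/2):print(yaw,(m[:2]-b[:2])@ux,(m[:2]-b[:2])@uy)
s=env.state();y=s["tcp_rot"][2]-np.pi;a=s["eef_pos"][:2];print("from tcp",a+105*np.array([np.cos(y),np.sin(y)]),np.degrees(y))
# scene z check: project rim circle predicted
q=eyes.read_camera("scene");c=b.copy()
for z in(120,132,144):
    c=b+0; c[2]=z;print(z,proj(q,c))
print(proj(p,[672,121,120]))
E
```

```text
pf yaw -9.07296619692293 basket [556.71711554 141.87893403 144.        ] 76.85310175739687
tips [612.55753652 172.67502905 120.        ] [598.28548168  91.42840696 120.        ] 82.49063674606931 -9.963119825518636
foot [629.75159861 198.5889629   33.        ] [608.14921837  59.38480926  33.        ] 140.87036318406138 -8.821077163746132
-8 49.59808987160784 -2.953236759596713
-8 63.42186910838972 -4.105383065556294
-9 49.64207693052066 -2.0871809443816876
-9 63.48385846437462 -2.9978935591387277
-10 49.670942531906846 -1.2204893536320292
-10 63.526510022089326 -1.889490865301802
from tcp [553.82686755 142.90676457] -8.863620700637696
120 [np.float64(215.04433957752684), np.float64(274.21369375954606)]
132 [np.float64(211.82818499360562), np.float64(274.2358089402369)]
144 [np.float64(208.5755104132497), np.float64(274.258175242663)]
[np.float64(163.24463458163495), np.float64(268.6402048985975)]
```

```bash
cat > ov.py <<'E'
import sys
from h import *
# args: name bx by rimz(underside) pfyaw fx fy fyaw
def draw(p,b,rz,py,f,fy,box,k,droop=0):
    r0,r1,c0,c1=box
    im=cv2.resize(np.ascontiguousarray(p["pixels"][r0:r1,c0:c1,::-1]),None,fx=k,fy=k,interpolation=cv2.INTER_CUBIC)
    def pl(P,col,close):
        q=np.array([[(x-c0+.5)*k-.5,(y-r0+.5)*k-.5] for y,x in(proj(p,X) for X in P)]);cv2.polylines(im,[np.round(q*8).astype(np.int32)],close,col,1,cv2.LINE_AA,3)
    ux=lambda a:np.array([[np.cos(a),-np.sin(a)],[np.sin(a),np.cos(a)]])
    T=np.linspace(0,2*np.pi,60)
    for z,r,col in((rz+12,35.5,(0,0,255)),(rz,35.5,(0,255,255)),(rz-24,28,(255,0,255))):
        pl([np.r_[np.array(b)+r*np.array([np.cos(t),np.sin(t)]),z] for t in T],col,True)
    R=ux(fy)
    for s in(1,-1):
        pl([np.r_[np.array(f)+R@q,120] for q in([20,30*s],[-48,30*s],[-67,36*s])],(0,255,0),False)
        pl([np.r_[np.array(f)+R@q,125] for q in([20,38.5*s],[-48,38.5*s])],(255,255,0),False)
    return im
if __name__=="__main__":
    a=list(map(float,sys.argv[2:]))
    A=(a[0:2],a[2],np.radians(a[3]),a[4:6],np.radians(a[6]))
    t=draw(eyes.read_camera("top"),*A,(150,230,235,295),7);s=draw(eyes.read_camera("scene"),*A,(170,245,225,285),7)
    h=max(t.shape[0],s.shape[0]);im=np.zeros((h,t.shape[1]+s.shape[1],3),np.uint8);im[:t.shape[0],:t.shape[1]]=t;im[:s.shape[0],t.shape[1]:]=s
    im=cv2.resize(im,(800,int(h*800/im.shape[1])));cv2.imwrite(f"pics/{sys.argv[1]}.png",im);print(im.shape)
E
python3 ov.py o1 556 142 132 -9 671 122 -9
```

```text
(533, 800, 3)
```

View pics/o1.png

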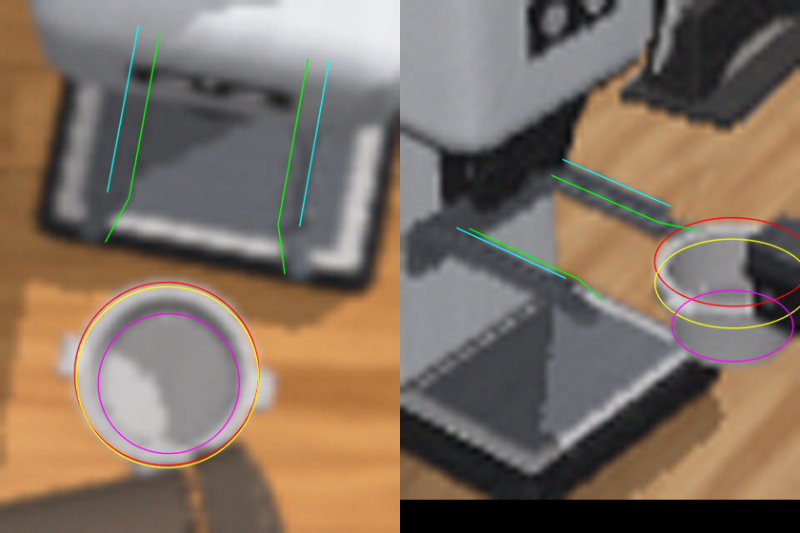

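The overlay shows the basket matching its predicted place in the top view. Both the rim and the arms sit a little low in the scene view, which is a common calibration offset, so I'll trust the kinematic heights. Next: lower 10 mm, shift 2 mm and enter the mouth.

```bash
python3 -m inch '[[[0,-0.02,0.08],0,1],[[0,-0.02,0.08],0,1],[[-0.08,0,0],0,1],[[-0.08,0,0],0,1],[[-0.08,0,0],0,1],[[-0.08,0,0],0,1],[[-0.08,0,0],0,1],[[-0.08,0,0],0,1],[[-0.08,0,0],0,1],[[-0.06,0,0],0,1]]'
python3 -c "
from h import *
s=env.state();y=s['tcp_rot'][2]-np.pi;b=s['eef_pos'][:2]+107*np.array([np.cos(y),np.sin(y)]);print(b,np.degrees(y),s['eef_pos'],s['ft_force'])"
python3 ov.py o2 590.5 134 122 -9 671 122 -9
```

```text
t: 15.6
eef_pos: [486.8, 150.9, 106.7]
tcp_rot: [-3.134, 0.003, 2.987]
ft_force: [-0.7, 0.3, -3.9]
opening: 0.253
grip_force: 30.0
[592.52971258 134.39501002] -8.864807545989546 [486.80785901 150.88408755 106.70217052] [-0.69784548  0.25829828 -3.85027751]
(533, 800, 3)
```

View pics/o2.png

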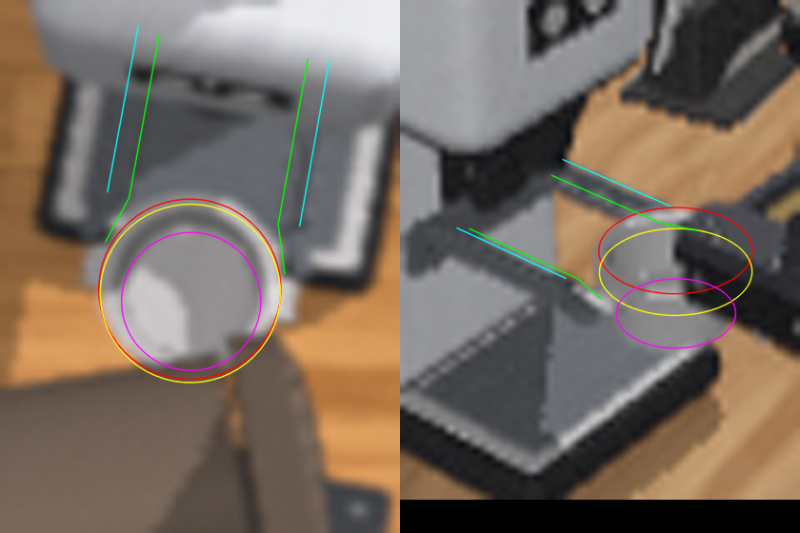

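The basket is in the mouth, rim centre at about (190,290) in the left pane, with the fork centre line at about (193,250). I'll advance slowly while watching the force.

```bash
python3 -m inch '[[[-0.03,0,0],0,1],[[-0.03,0,0],0,1],[[-0.03,0,0],0,1],[[-0.03,0,0],0,1],[[-0.03,0,0],0,1],[[-0.03,0,0],0,1],[[-0.03,0,0],0,1],[[-0.03,0,0],0,1],[[-0.03,0,0],0,1],[[-0.03,0,0],0,1]]'
```

```text
t: 16.95
eef_pos: [504.4, 148.1, 106.8]
tcp_rot: [-3.134, 0.003, 2.987]
ft_force: [0.5, 0.5, -3.5]
opening: 0.25
grip_force: 30.0
```

```bash
python3 -m inch '[[[-0.03,0,0],0,1],[[-0.03,0,0],0,1],[[-0.03,0,0],0,1],[[-0.03,0,0],0,1],[[-0.03,0,0],0,1],[[0,0,0],0,1],[[0,0,0],0,1],[[0,0,0],0,1],[[0,0,0],0,1],[[0,0,0],0,1]]'
python3 -c "
from h import *
s=env.state();print(s['tcp_rot'],s['moment'],s['t'])"
```

```text
t: 18.2
eef_pos: [513.2, 146.8, 106.8]
tcp_rot: [-3.134, 0.003, 2.987]
ft_force: [-0.5, 0.7, -3.2]
opening: 0.251
grip_force: 30.0
[-3.13439667e+00  2.93712972e-03  2.98695608e+00] [ 0.09834354  0.34282459 -0.02616022] 18.2
```

```bash
python3 -m inch '[[[-0.03,0,0],0,1],[[-0.03,0,0],0,1],[[-0.03,0,0],0,1],[[-0.03,0,0],0,1],[[-0.03,0,0],0,1],[[-0.03,0,0],0,1],[[0,0,0],0,1],[[0,0,0],0,1],[[0,0,0],0,1],[[0,0,0],0,1]]'
```

```text
t: 19.45
eef_pos: [523.8, 145.1, 106.8]
tcp_rot: [-3.134, 0.003, 2.987]
ft_force: [-0.6, 0.4, -3.9]
opening: 0.25
grip_force: 30.0
```

```bash
python3 v.py b|grep -v switch; python3 ov.py o3 628 128.5 122 -9 671 122 -9
```

```text
basket_rim top [179.4 265.7] 0.94 [628.5 127.9 120. ]
basket_rim scene [208.  256.2] 0.89 [624.3 135.8 120. ]
   tri [629.4 127.9 113.6]
handle_grip top [158.1 267.4] 0.63 [685.8 124.6 120. ]
handle_grip scene [213.9 285.3] 0.88 [529.8 120.  120. ]
handle_grip wrist [271.1 274.4] 0.92 [526.3 144.7 120. ]
   tri [591.8 120.   98. ]
fork top [163.3 272.1] 0.79 [672.1 111.8 120. ]
fork scene [199.3 247.2] 0.68 [675.2 107.1 120. ]
   tri [671.6 112.  123.9]
fork_mouth top [187.5 265.7] 0.84 [606.8 127.4 120. ]
fork_mouth scene [208.9 262.2] 0.68 [605.4 131.  120. ]
   tri [607.4 127.5 117.2]
   tri [629.3 144.  155.5]
20.35 [523.8 145.1 106.8] [-3.134e+00  3.000e-03  2.987e+00] [ 0.15  0.52  1.87 -0.01  0.76 -1.26] 0.24908601028512967 29.995699524879456
(533, 800, 3)
```

View pics/o3.png

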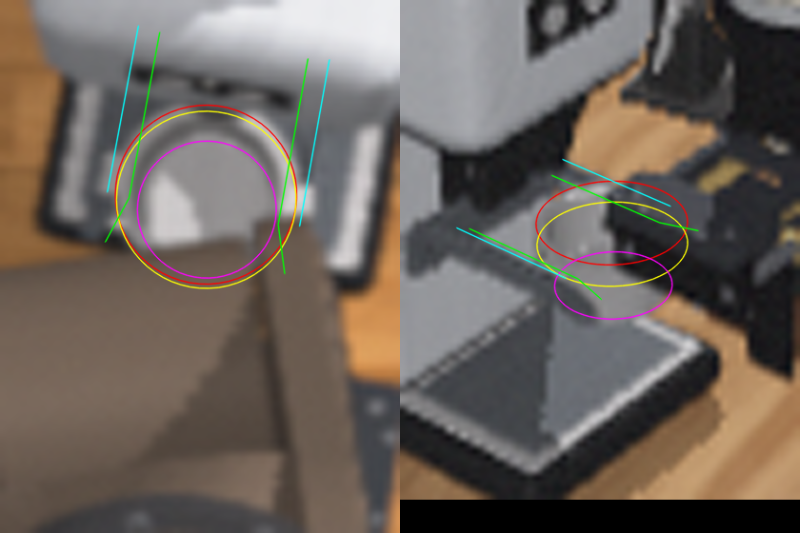

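The basket now sits between the arms, with the near arm crossing in front of it at about (560,280) in the right pane. There's no contact force yet, so I'll go on.

```bash
python3 -m inch '[[[-0.03,0,0],0,1],[[-0.03,0,0],0,1],[[-0.03,0,0],0,1],[[-0.03,0,0],0,1],[[-0.03,0,0],0,1],[[-0.03,0,0],0,1],[[-0.03,0,0],0,1],[[-0.03,0,0],0,1],[[0,0,0],0,1],[[0,0,0],0,1]]'
```

```text
t: 21.7
eef_pos: [538.0, 142.9, 106.9]
tcp_rot: [-3.134, 0.003, 2.987]
ft_force: [0.9, 0.6, -3.7]
opening: 0.251
grip_force: 30.0
```

```bash
python3 -m inch '[[[-0.03,0,0],0,1],[[-0.03,0,0],0,1],[[-0.03,0,0],0,1],[[-0.03,0,0],0,1],[[-0.03,0,0],0,1],[[-0.03,0,0],0,1],[[0,0,0],0,1],[[0,0,0],0,1],[[0,0,0],0,1],[[0,0,0],0,1]]'
```

```text
t: 22.95
eef_pos: [548.7, 141.2, 106.9]
tcp_rot: [-3.134, 0.003, 2.987]
ft_force: [0.1, 1.0, -2.7]
opening: 0.25
grip_force: 30.0
```

```bash
python3 -m inch '[[[-0.02,0,0],0,1],[[-0.02,0,0],0,1],[[-0.02,0,0],0,1],[[-0.02,0,0],0,1],[[-0.02,0,0],0,1],[[0,0,0],0,1],[[0,0,0],0,1],[[0,0,0],0,1],[[0,0,0],0,1],[[0,0,0],0,1]]'
python3 -c "
from h import *
print(env.state()['ft_force'])"
```

```text
t: 24.2
eef_pos: [554.3, 140.3, 106.8]
tcp_rot: [-3.134, 0.002, 2.987]
ft_force: [-5.4, 0.1, -2.9]
opening: 0.252
grip_force: 30.0
[-5.381203    0.06526875 -2.86824606]
```

Switch contact at about 5 N. I'll press further in small steps.

```bash
python3 -m inch '[[[-0.02,0,0],0,1],[[-0.02,0,0],0,1],[[-0.02,0,0],0,1],[[-0.02,0,0],0,1],[[0,0,0],0,1],[[0,0,0],0,1],[[0,0,0],0,1],[[0,0,0],0,1],[[0,0,0],0,1],[[0,0,0],0,1]]'
```

```text
t: 25.45
eef_pos: [558.7, 139.6, 106.8]
tcp_rot: [-3.134, 0.001, 2.987]
ft_force: [-6.6, 2.0, -2.3]
opening: 0.253
grip_force: 30.0
```

```bash
python3 -m inch '[[[-0.02,0,0],0,1],[[-0.02,0,0],0,1],[[-0.01,0,0],0,1],[[0,0,0],0,1],[[0,0,0],0,1],[[0,0,0],0,1],[[0,0,0],0,1],[[0,0,0],0,1],[[0,0,0],0,1],[[0,0,0],0,1]]'
python3 -c "
from h import *
F=[]
for i in range(4):
    p=eyes.read_camera('scene');F.append(env.state()['ft_force'])
print(np.round(F,2).tolist())"
```

```text
t: 26.7
eef_pos: [561.5, 139.2, 106.7]
tcp_rot: [-3.134, 0.001, 2.987]
ft_force: [-7.1, 1.6, -2.0]
opening: 0.252
grip_force: 30.0
[[-7.66, 1.11, -0.66], [-8.22, 0.78, -1.22], [-8.44, 1.31, -0.93], [-7.35, 0.5, -1.94]]
```

```bash
python3 -m inch '[[[-0.02,0,0],0,1],[[-0.01,0,0],0,1],[[0,0,0],0,1],[[0,0,0],0,1],[[0,0,0],0,1],[[0,0,0],0,1],[[0,0,0],0,1],[[0,0,0],0,1],[[0,0,0],0,1],[[0,0,0],0,1]]'
cat > f.py <<'E'
from h import *
F=[]
for i in range(6):
    p=eyes.read_camera('scene');F.append(env.state()['ft_force'])
print(np.mean(F,0).round(2),env.state()['eef_pos'].round(2) if hasattr(env.state()['eef_pos'],'round') else env.state()['eef_pos'])
E
python3 f.py
```

```text
t: 28.15
eef_pos: [563.2, 138.9, 106.8]
tcp_rot: [-3.134, 0.001, 2.987]
ft_force: [-7.9, 0.9, -0.4]
opening: 0.251
grip_force: 30.0
[-8.72  1.5  -1.24] [563.15 138.88 106.72]
```

```bash
python3 -m inch '[[[-0.02,0,0],0,1],[[-0.01,0,0],0,1],[[0,0,0],0,1],[[0,0,0],0,1],[[0,0,0],0,1],[[0,0,0],0,1],[[0,0,0],0,1],[[0,0,0],0,1],[[0,0,0],0,1],[[0,0,0],0,1]]'
python3 f.py
```

```text
t: 29.7
eef_pos: [564.8, 138.6, 106.7]
tcp_rot: [-3.134, 0.0, 2.987]
ft_force: [-9.4, 1.1, -0.6]
opening: 0.251
grip_force: 30.0
[-8.78  1.18 -1.07] [564.8  138.62 106.72]
```

```bash
python3 -m inch '[[[-0.02,0,0],0,1],[[0,0,0],0,1],[[0,0,0],0,1],[[0,0,0],0,1],[[0,0,0],0,1],[[0,0,0],0,1],[[0,0,0],0,1],[[0,0,0],0,1],[[0,0,0],0,1],[[0,0,0],0,1]]'
python3 f.py
```

```text
t: 31.25
eef_pos: [565.2, 138.5, 106.6]
tcp_rot: [-3.133, -0.001, 2.987]
ft_force: [-14.2, 1.2, 0.7]
opening: 0.249
grip_force: 30.0
[-13.     1.3    0.12] [565.15 138.47 106.56]
```

```bash
python3 v.py c; python3 ov.py o4 668.5 122.5 122 -9 671 122 -9
```

```text
basket_rim scene [202.5 244.9] 0.67 [671.7 126.6 120. ]
handle_grip scene [211.7 273.7] 0.83 [566.7 127.  120. ]
handle_grip wrist [270.4 273.5] 0.88 [567.1 137.7 120. ]
   tri [561.7 138.3 129.3]
fork top [164.  270.1] 0.94 [670.  117.1 120. ]
fork scene [199.6 244.9] 0.68 [680.7 112.2 120. ]
   tri [672.2 118.7 125.6]
fork_mouth scene [212.1 262.5] 0.88 [595.9 145.7 120. ]
switch_face scene [195.3 235.2] 0.59 [709.5 123.9 134. ]
32.45 [565.2 138.5 106.6] [-3.134e+00 -1.000e-03  2.987e+00] [ 0.13  0.56  1.77 -0.01  0.81 -1.28] 0.25041679198688055 29.99982923269272
(533, 800, 3)
```

View pics/o4.png

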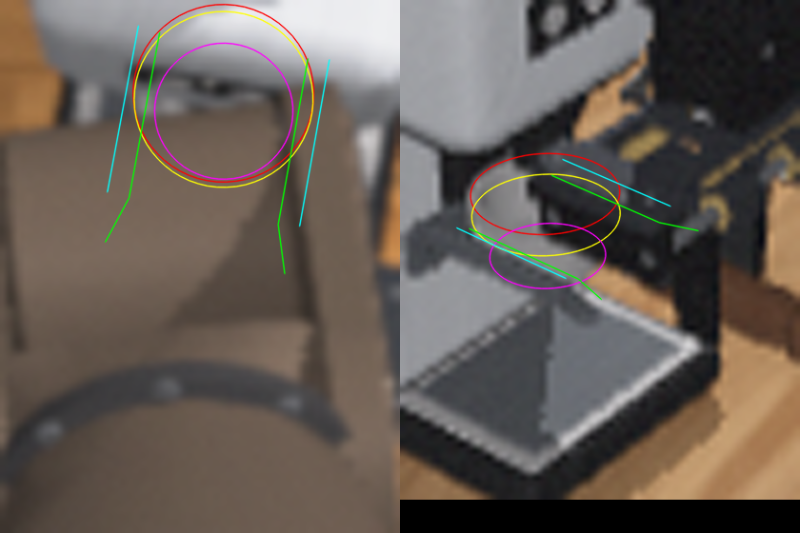

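The force jumped from 8.9 to 13 N within 0.4 mm, about 14 mm after contact. The plate is therefore at its stop, with the basket in the fork and well under 40 N. Holding once more, then handing in.

```bash
for i in 1 2; do python3 -m inch '[[[0,0,0],0,1],[[0,0,0],0,1],[[0,0,0],0,1],[[0,0,0],0,1],[[0,0,0],0,1],[[0,0,0],0,1],[[0,0,0],0,1],[[0,0,0],0,1],[[0,0,0],0,1],[[0,0,0],0,1]]'; done; python3 f.py; python3 -c "
from cell import env
print(env.job_done())"
```

```text
t: 33.8
eef_pos: [565.2, 138.5, 106.6]
tcp_rot: [-3.134, -0.001, 2.987]
ft_force: [-13.0, 1.0, 0.8]
opening: 0.252
grip_force: 30.0
t: 35.05
eef_pos: [565.2, 138.5, 106.6]
tcp_rot: [-3.133, -0.001, 2.987]
ft_force: [-13.3, 1.6, 0.3]
opening: 0.249
grip_force: 30.0
[-13.32   1.56   0.07] [565.15 138.49 106.56]
the job is handed in; nothing more can be done
None
```

I handed the job in with the portafilter in the fork, still gripped by its handle; from the push force (about 13 N) and travel, the switch is pressed to its 14 mm stop and was held well over 3 s, but no verdict came back.

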